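# Check a bowed base plate with a straightedge

## Robot

A 6-joint arm with a two-finger parallel gripper is mounted at the origin on a cart in front of the work surface, level with it; the furniture and walls round the work are solid. World frame = base frame: x ahead of the robot, y to its left, z up, the work surface at z = 0. Lengths are in mm, angles in rad, forces in N, time in s.
With the tool pointing down it reaches from about 275 to 1000 mm from the base axis. Payload 8.4 kg.
Tool frame: the origin (TCP) lies midway between the tips of the shut fingers; the grasp point (between the pads) lies 19 mm behind it; z points along the fingers, y is the line along which they close (so a half turn about z gives the same grasp; the last joint's range is limited). The gripper opens to 85 mm and grips with 20 to 120 N. Pads are 22 mm wide; open, the fingers measure 114 mm over their backs; the gripper's body (76 mm by 85 mm) begins 54 mm behind the grasp point. The pads swing forward as they close: fully open they stand 13 mm farther back than shut.
Start: joints at [1.302, 0.353, 1.633, -0, 1.155, -0.002], TCP at [164.777, 602.89, 231.281] pointing down, gripper open.
Joint ranges: [-2.63, 2.63], [-0.92, 2.1], [0.06, 2.66], [-1.3, 4.44], [0, 2.69], [-3.02, 3.02]. Speed limits (rad/s): [2.22, 2.22, 2.79, 3.14, 3.14, 3.14].

## Interface

Orientations are given as a unit quaternion [w, x, y, z].
In Python, from workcell import bot gives the robot as it stands.
- The arm moves only by the tool carry_out, never from a script. Its argument "series" is a list of rows, each a list of 3 entries, a list of its own where there are three numbers: the turn, a rotation vector about the tool's x, y, z in rad, then the shift along the tool's x, y, z in cm, then the finger opening in cm, from 0 to 8.54. A call has exactly 5 rows; each row is the pose to reach, as a shift and turn from the pose commanded when the call began, along the tool's axes at that moment; what a row does not reach only later rows make up. A row lasts 1/10 s, in which the tool goes at most 50 mm and 8.59 degrees, less where a joint would pass 70% of its speed; a pose out of reach is approached as far as the arm can. A call with a gripper value outside its range is refused whole. The fingers move at their own pace and stop on an object; the grip force is fixed at half the most. Time passes only in rows, so rows that repeat a pose let the fingers close, or fill a call up. It gives the time, the measured TCP pose, the force, the opening and the grip force at its end, in the units of the state.
- bot.observe(): the state, without advancing time (a new reading comes with each control period).
- bot.camera(name): name is "scene" or "top" or "wrist"; returns (picture, depth): 400x640x3 uint8, blue, green, red; 400x640 float32, mm along the optical axis (not along the pixel's ray), 0 where there is no reading.
- bot.camera_info(name): a dict with "intrinsics" (3x3 intrinsics, pixels), "T" (4x4, takes a point from camera to world coordinates). Camera axes: x right, y up, looking along -z (the intrinsics and any distortion apply to the point x, -y, -z); pixel columns grow to the right and rows downward; lengths in mm; the calibration is good to about 2 mm. The wrist camera is an equidistant fisheye: a pixel r from the principal point sees the ray r / f radians off the axis. A picture is of the moment at which its call begins: read the wrist's pose just before it. camera_info takes no time and is no camera call; for the wrist camera it gives the pose at the moment of the call.
- bot.close_job(): hands the job in; it is judged then, once.
Trained networks look in the newest picture that a camera, given by its name, has taken for a name from the list of things; names that differ only in an ending like _2 or _b are one class to them, and where a whole thing is asked for, a point or a joint stands for the part that bears it (a point fixed in the world has none). Each returns a list of dicts, best first, with "p" (0 to 1); they miss things now and then, are a little off and sometimes report something else, mostly with a low value. They report only what shows in the picture. A call takes as long as a camera call.
- bot.boxes_of(camera, thing): "rect" ([left, top, width, height] in pixels, round what is visible of it).
- bot.regions_of(camera, thing): "region" (400x640 bool, what is visible of it) and "rect" ([left, top, width, height] in pixels, round what is visible of it).
- bot.place_of(camera, thing): "xy" ([column, row] in pixels: a listed point, or the origin of a listed thing).
The state is a dict: "t": time; "joint_pos": joint angles; "joint_velocities": joint speeds; "effort": joint torques, N m; "ee_pos": TCP position; "ee_rot": TCP orientation; "contact_force": force on the tool from outside, world axes, zero at the start; "moment": the same for the moment, N m; "grip_width": finger opening in mm; "gripper_force": force on a finger pad.
Only numpy, scipy, OpenCV 4.12 (cv2) and the standard library are available. Lean on these libraries where they do the work, as an engineer would, in place of code of your own. Each camera call takes 0.05 s, during which the arm holds its last target. There are 200 camera calls.

## Task

Check whether the rectangular base plate is bowed: lay the straightedge lengthwise along the middle of its upper face, centred, and let go of it. Then press its holed end firmly down until it meets the plate, and after that its plain end, to see it rock. Leave the straightedge lying there along the plate, and do not shift the plate.

Things in the scene. Friction and masses are not known exactly. Their poses are not given: they have to be found in the camera images.
- straightedge: The straightedge: a plain bare steel bar, 24 mm wide (its x), 180 mm long (its y), 22 mm high (its z), 0.25 kg, with a 12 mm hanging hole through it from top to bottom, 76 mm from its middle, near its +y end. Lies loose on the worktop, same way up as it is to be used. Origin: centre of its underside. A microscope stands right of the plate: carry round it, by the front.
- base_plate: Rectangular aluminium plate, loose (not the round flange), 80 mm wide (its x), 200 mm long (its y), 2 to 3 kg, 4 small dark screws. Bowed top: a level crest 24 mm wide across its middle, 24 mm above the underside, falling evenly to 18 mm at both y ends. A straightedge centred on it lies level; an end pressed (under 1 N) tips 5 mm to meet the plate and swings back after. Origin: centre of underside.
- hole_end (a point): The point on the straightedge's underside, mid-width, at the end with the hanging hole (90 mm from the middle, along the bar's +y).
- plain_end (a point): The point on the straightedge's underside, mid-width, at the plain end without a hole (90 mm from the middle, along the bar's -y).

How it is judged:
By the outcome, as a careful person would: the job done as asked, in the order asked, and still so for the second after the job is handed in, with the robot touching nothing.
It also fails if it takes over 45 s, if anything falls off the work surface, if the arm or the gripper's body presses on something with over 40 N, if the wrist force passes 120 N, or if a joint passes its speed limit or range.

## Working session

There is one attempt and no reset: what is moved stays moved. The work goes in short steps, Python scripts to look and compute and a tool call to move; the robot and the scene stay as the last step left them, time stands still between calls to the robot, and variables do not carry over. Pictures are saved under pics/ and viewed, at most 10 in all, crops included, and the job is handed in when it is done.

Besides the shell and the picture viewer there is one more tool, called as name(argument=value, ...), one argument or row to a line, values as JSON. carry_out: Moves the arm, as the interface text tells. Its arguments: {"type":"object","properties":{"series":{"type":"array","items":{"type":"array"}}},"required":["series"]}

```bash
mkdir -p pics; ls; python3 - <<'E'
from workcell import bot
import cv2,numpy as np
s=bot.observe();print(s['t'],s['ee_pos'],s['ee_rot'])
ims=[]
for c in('scene','top'):
    im,d=bot.camera(c);np.save(f'pics/{c}_d.npy',d)
    i=bot.camera_info(c);np.savez(f'pics/{c}_i.npz',**{k:np.array(v) for k,v in i.items() if k in('intrinsics','T')})
    print(c,i)
    for t in('straightedge','base_plate'):
        for r in bot.regions_of(c,t)[:2]:
            print(c,t,r['p'],r['rect']); 
            if r['p']>.4:
                np.save(f'pics/{c}_{t}.npy',r['region'])
                K=np.array(i['intrinsics']);T=np.array(i['T']);v,u=np.where(r['region']&(d>0));z=d[v,u]
                P=np.c_[(u-K[0,2])/K[0,0]*z,-(v-K[1,2])/K[1,1]*z,-z]@T[:3,:3].T+T[:3,3]
                print(np.percentile(P,[2,25,50,75,98],axis=0).round(1).tolist())
                tp=P[P[:,2]>np.percentile(P[:,2],98)-9]
                rr=cv2.minAreaRect(tp[:,:2].astype(np.float32));print('rect',rr,np.percentile(tp[:,2],[5,50,95]))
    for t in('hole_end','plain_end','straightedge','base_plate'):
        print(c,t,[(r['p'],r['xy']) for r in bot.place_of(c,t)[:2]])
    cv2.imwrite(f'pics/{c}0.png',im)
E
```

```text
pics
0.0 [164.65126746 602.43058259 230.56233723] [-9.52739151e-05  1.33013235e-01  9.91114019e-01 -6.87065094e-04]
scene {'intrinsics': array([[506.26988196,   0.        , 324.00568342],
       [  0.        , 506.26988196, 190.05902035],
       [  0.        ,   0.        ,   1.        ]]), 'T': array([[ 7.33828056e-01,  4.92602116e-01, -4.67802884e-01,
         3.40394143e+01],
       [-6.79183347e-01,  5.46558850e-01, -4.89881010e-01,
        -2.05417888e+02],
       [ 1.43653839e-02,  6.77212359e-01,  7.35647373e-01,
         7.68059020e+02],
       [ 0.00000000e+00,  0.00000000e+00,  0.00000000e+00,
         1.00000000e+00]])}
scene straightedge 0.77 [248.6, 155.3, 46.2, 67.5]
[[409.0, 294.2, 0.4], [423.7, 325.7, 18.1], [435.5, 371.3, 21.4], [449.3, 418.1, 22.6], [469.8, 465.6, 24.7]]
rect ((441.3157653808594, 381.75164794921875), (183.77548217773438, 25.029083251953125), 74.53009796142578) [18.18822663 21.87483179 24.28402431]
scene base_plate 0.76 [286.5, 136.8, 98.7, 59.4]
[[516.2, 237.2, 0.0], [556.1, 285.9, 17.9], [581.1, 329.6, 20.7], [605.0, 375.1, 22.8], [643.7, 428.4, 25
[... 598 characters left out ...]
233e-01, -1.74400258e-02, -2.30478876e-02,
         2.82503731e+02],
       [-2.52213003e-02,  1.36881531e-01,  9.90266294e-01,
         8.82698768e+02],
       [ 0.00000000e+00,  0.00000000e+00,  0.00000000e+00,
         1.00000000e+00]])}
top base_plate 0.87 [260.3, 138.9, 83.8, 67.8]
[[523.9, 246.6, 12.7], [563.0, 293.3, 19.3], [587.1, 336.6, 21.1], [611.0, 381.4, 22.9], [650.5, 426.7, 25.8]]
rect ((589.239013671875, 336.5505676269531), (81.40707397460938, 199.7824249267578), 25.659292221069336) [17.74135872 21.37049592 24.9785106 ]
top hole_end [(0.66, [249.5, 223.6])]
top plain_end [(0.68, [320.6, 245.0])]
top straightedge [(0.59, [282.6, 230.8])]
top base_plate [(0.59, [302.3, 173.6])]
```

View pics/scene0.png

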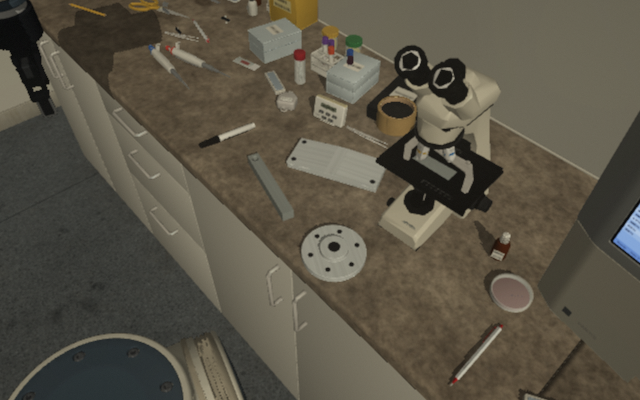

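View pics/top0.png

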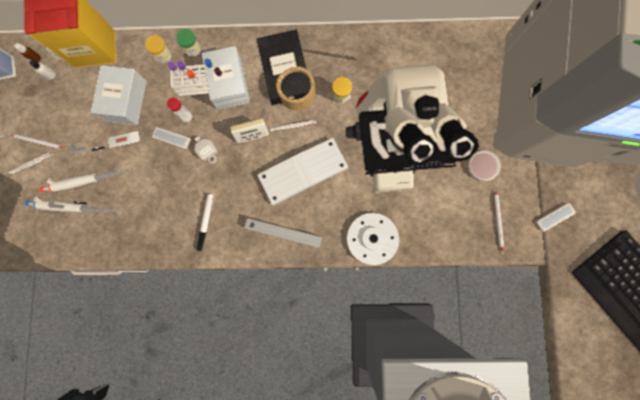

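The scene view shows the bar with its hole end at about (252,158) and its plain end at (290,217). The plate spans about (286–384, 138–190), with the microscope to its right. In the top view the bar runs from (247,224) to (320,243) and the plate's centre is near (303,172). Next I'll refine both from depth and check clearance to the microscope.

```bash
cat >h.py <<'E'
from workcell import bot
import numpy as np,cv2
from scipy.spatial.transform import Rotation as R
def cloud(c,d=None):
    i=bot.camera_info(c);K=np.array(i['intrinsics']);T=np.array(i['T'])
    if d is None: d=bot.camera(c)[1]
    v,u=np.mgrid[:400,:640]
    P=np.stack([(u-K[0,2])/K[0,0]*d,-(v-K[1,2])/K[1,1]*d,-d],-1)@T[:3,:3].T+T[:3,3]
    P[d==0]=np.nan
    return P
def pose():
    s=bot.observe();q=s['ee_rot'];return np.array(s['ee_pos']),R.from_quat(np.r_[q[1:],q[0]]),s
def down(yaw):  # tool y (closing line) at angle yaw in world, z down
    y=np.array([np.cos(yaw),np.sin(yaw),0]);z=np.array([0,0,-1.]);x=np.cross(y,z)
    return R.from_matrix(np.c_[x,y,z])
def plan(p,yaw=None):
    p0,r0,s=pose();best=None
    out=[]
    for k in ([0,np.pi] if yaw is not None else [None]):
        rv=np.zeros(3) if k is None else (r0.inv()*down(yaw+k)).as_rotvec()
        out.append(rv)
    rv=min(out,key=np.linalg.norm)
    print('turn',rv.round(4),'shift cm',(r0.inv().apply(np.array(p)-p0)/10).round(3),'from',p0.round(1),'j6',round(s['joint_pos'][5],2))
E
python3 - <<'E'
from h import *
for c in('scene','top'):
    P=cloud(c,np.load(f'pics/{c}_d.npy')).reshape(-1,3);x,y,z=P.T
    m=(x>395)&(x<485)&(y>275)&(y<490)&(z>13)&(z<32)
    m&=np.abs((x-441)*.964-(y-381)*.267)<25
    print(c,'bar',cv2.minAreaRect(P[m,:2].astype(np.float32)),P[m].mean(0),np.median(z[m]),m.sum())
    m=(np.hypot(x-589,y-336)<115)&(z>11)&(z<32)&(np.abs((x-589)*.901+(y-336)*.433)<50)
    print(c,'plate',cv2.minAreaRect(P[m,:2].astype(np.float32)),P[m].mean(0),m.sum())
    for h in(40,80,110,140,180):
        m=(x>480)&(x<740)&(y<330)&(y>50)&(z>h)&(z<h+40)
        if m.sum(): print(h,'ymax',np.percentile(y[m],99),'x',np.percentile(x[m],[1,99]))
g=R.from_euler('z',0)
a=np.radians(74.5)
plan([441,381.5,150],a-np.pi/2)
E
```

```text
scene bar ((441.6690673828125, 381.6303405761719), (183.73590087890625, 25.51133918762207), 74.77159881591797) [438.72544306 375.24908636  21.39021591] 21.80808552135761 879
scene plate ((587.8445434570312, 335.77825927734375), (86.40213012695312, 201.8153533935547), 25.113412857055664) [583.08902713 331.73356792  20.90421423] 2729
40 ymax 167.0031281781452 x [543.33292239 633.64985207]
80 ymax 135.1992080357542 x [556.57602962 739.68807506]
110 ymax 206.317383648743 x [550.80891471 735.82821761]
140 ymax 204.34138236424144 x [551.98012769 730.83785572]
180 ymax 143.6499100231034 x [572.6692631  735.25245622]
top bar ((443.0777587890625, 383.17791748046875), (179.94908142089844, 24.035491943359375), 74.6988296508789) [442.38959588 380.94106199  21.73201588] 21.77788243237694 795
top plate ((589.1889038085938, 336.63519287109375), (81.42195892333984, 200.010498046875), 25.696325302124023) [587.76364115 336.61424625  21.09153888] 2855
40 ymax 235.8702124979871 x [545.75252134 738.75101914]
80 ymax 218.41140813441794 x [559.9039069  738.78193746]
110 ymax 211.148248834691 x [552.42536271 737.06495136]
140 ymax 209.81436946595215 x [553.71701633 730.66953685]
180 ymax 167.93399384817502 x [575.90789295 737.79892589]
turn [ 1.0000e-04  0.0000e+00 -1.5671e+00] shift cm [-32.482 -14.073   8.13 ] from [164.8 602.9 231.3] j6 -0.0
```

carry_out(
  series=[
    [[0,0,0.148],[-3.5,-1.5,0],8.5],
    [[0,0,0.296],[-7,-3,0],8.5],
    [[0,0,0.444],[-10.5,-4.5,0],8.5],
    [[0,0,0.592],[-14,-6,0],8.5],
    [[0,0,0.74],[-17.5,-7.5,0],8.5],
  ],
)

```text
t: 1.2
ee_pos: [314.8, 483.4, 231.4]
ee_rot: [0.0, 0.485, 0.875, 0.0]
contact_force: [-0.4, 0.6, -1.0]
grip_width: 84.8
gripper_force: 0.0
```

```bash
python3 - <<'E'
from h import *
plan([442.5,382.5,170],np.radians(-15.3))
E
```

```text
turn [ 3.000e-04 -3.000e-04  8.252e-01] shift cm [-15.323   5.481   6.144] from [314.8 483.4 231.4] j6 0.43
```

carry_out(
  series=[
    [[0,0,0.148],[-3.1,1.1,1.2],8.5],
    [[0,0,0.296],[-6.2,2.2,2.4],8.5],
    [[0,0,0.444],[-9.2,3.3,3.6],8.5],
    [[0,0,0.592],[-12.3,4.4,4.9],8.5],
    [[0,0,0.74],[-15.3,5.5,6.1],8.5],
  ],
)

```text
t: 1.7
ee_pos: [443.1, 383.6, 169.9]
ee_rot: [-0.0, 0.768, 0.64, 0.0]
contact_force: [0.7, 0.8, 0.7]
grip_width: 85.4
gripper_force: 0.0
```

```bash
python3 - <<'E'
from h import *
plan([442.5,382.5,100],np.radians(-15.3))
im,d=bot.camera('wrist');i=bot.camera_info('wrist');print(i)
cv2.imwrite('pics/w1.png',im)
K=np.array(i['intrinsics']);T=np.array(i['T'])
for t in('hole_end','plain_end','straightedge'):
    for r in bot.place_of('wrist',t)[:1]:
        u=(np.array(r['xy'])-K[:2,2])/K[0,0];th=np.linalg.norm(u)
        ray=T[:3,:3]@np.array([np.sin(th)*u[0]/th,-np.sin(th)*u[1]/th,-np.cos(th)])
        print(t,r, (T[:3,3]-ray*(T[2,3]-0)/ray[2]).round(1))
for r in bot.regions_of('wrist','straightedge')[:1]:
    v,u=np.where(r['region']&(d>0));z=d[v,u]
    w=np.c_[u-K[0,2],v-K[1,2]]/K[0,0];th=np.linalg.norm(w,axis=1);k=np.tan(th)/th
    P=np.c_[w[:,0]*k*z,-w[:,1]*k*z,-z]@T[:3,:3].T+T[:3,3]
    P=P[(P[:,2]>13)&(P[:,2]<32)]
    print(r['p'],cv2.minAreaRect(P[:,:2].astype(np.float32)),np.median(P[:,2]))
E
```

```text
turn [ 0.0002 -0.0002  0.0849] shift cm [-0.117 -0.041  6.989] from [443.1 383.6 169.9] j6 0.89
{'intrinsics': array([[309.70691629,   0.        , 320.69605387],
       [  0.        , 309.70691629, 200.24192649],
       [  0.        ,   0.        ,   1.        ]]), 'T': array([[ 9.81344676e-01,  1.83266998e-01,  5.81019315e-02,
         4.61267085e+02],
       [-1.92250891e-01,  9.33087030e-01,  3.03954255e-01,
         4.58963194e+02],
       [ 1.49062527e-03, -3.09454038e-01,  9.50913233e-01,
         3.11392414e+02],
       [ 0.00000000e+00,  0.00000000e+00,  0.00000000e+00,
         1.00000000e+00]])}
hole_end {'xy': [328.3, 95.0], 'p': 0.83} [470.6 465.2   0. ]
plain_end {'xy': [309.6, 261.2], 'p': 0.6} [415.6 289.8   0. ]
straightedge {'xy': [319.7, 181.8], 'p': 0.61} [445.1 379.4   0. ]
0.87 ((445.4596862792969, 380.4125061035156), (179.6015167236328, 24.518192291259766), 74.23246002197266) 21.11146032892131
```

carry_out(
  series=[
    [[0,0,0.085],[0,-0.1,4],8.5],
    [[0,0,0.085],[0,-0.1,8],8.5],
    [[0,0,0.085],[0,-0.1,12],8.5],
    [[0,0,0.085],[0,-0.1,15],7],
    [[0,0,0.085],[0,-0.1,16.5],5],
  ],
)

```text
t: 2.45
ee_pos: [439.3, 384.8, 3.3]
ee_rot: [0.0, 0.792, 0.61, -0.001]
contact_force: [-0.2, -0.1, -0.0]
grip_width: 58.7
gripper_force: 0.0
```

```bash
python3 - <<'E'
from h import *
plan([443.5,382,4.5],np.radians(-15.4))
im,d=bot.camera('wrist')
cv2.imwrite('pics/w2.png',im)
E
```

```text
turn [-0.0016  0.0022  0.0105] shift cm [-0.161  0.478 -0.123] from [439.3 384.8   3.3] j6 0.97
```

View pics/w2.png

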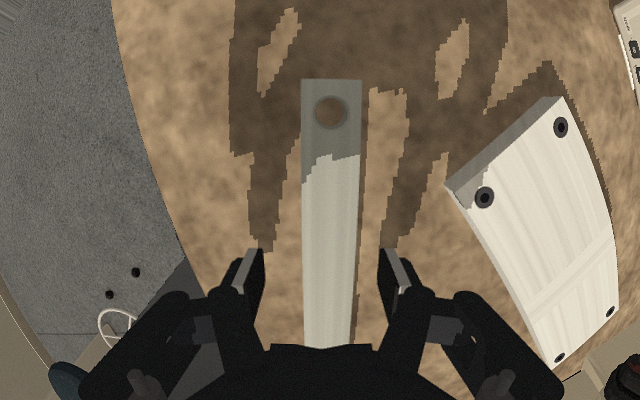

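The wrist view shows the bar (columns 302–360) between the open fingers (tips at about 258 and 385, row 255), with its hole at (331,112). I'll centre and close.

carry_out(
  series=[
    [[0,0,0.008],[-0.1,0.2,-0.1],5],
    [[0,0,0.008],[-0.1,0.2,-0.1],2],
    [[0,0,0.008],[-0.1,0.2,-0.1],1],
    [[0,0,0.008],[-0.1,0.2,-0.1],1],
    [[0,0,0.008],[-0.1,0.2,-0.1],1],
  ],
)

```text
t: 3.0
ee_pos: [443.9, 384.3, 8.4]
ee_rot: [-0.0, 0.796, 0.606, 0.002]
contact_force: [-0.9, 0.6, 5.7]
grip_width: 22.6
gripper_force: 59.9
```

```bash
python3 - <<'E'
from h import *
plan([443.5,382,4.5],np.radians(-15.4))
print(pose()[2]['gripper_force'],pose()[2]['grip_width'])
E
```

```text
turn [ 0.0018 -0.0029 -0.0002] shift cm [-0.229  0.023  0.391] from [443.9 384.3   8.4] j6 0.98
59.91593599319458 22.572966129150622
```

carry_out(
  series=[
    [[0,0,0],[0,0,-1],1],
    [[0,0,0],[0,0,-3],1],
    [[0,0,0],[0,0,-6],1],
    [[0,0,0],[0,0,-9],1],
    [[0,0,0],[0,0,-9],1],
  ],
)

```text
t: 3.5
ee_pos: [445.1, 385.1, 101.4]
ee_rot: [-0.0, 0.796, 0.606, 0.004]
contact_force: [-0.2, 0.1, -2.1]
grip_width: 22.3
gripper_force: 59.2
```

```bash
cat > wb.py <<'E'
from h import *
def wcloud():
    im,d=bot.camera('wrist');i=bot.camera_info('wrist');K=np.array(i['intrinsics']);T=np.array(i['T'])
    v,u=np.mgrid[:400,:640];w=np.stack([u-K[0,2],v-K[1,2]],-1)/K[0,0];th=np.linalg.norm(w,axis=-1)+1e-9;k=np.tan(th)/th
    P=np.stack([w[...,0]*k*d,-w[...,1]*k*d,-d],-1)@T[:3,:3].T+T[:3,3];P[d==0]=np.nan
    return im,P,K,T
E
python3 - <<'E'
from wb import *
im,P,K,T=wcloud();cv2.imwrite('pics/w3.png',im)
p,r,s=pose();print(s['contact_force'],s['grip_width'],s['gripper_force'])
for t in('hole_end','plain_end'):
    print(t,[(q['p'],q['xy']) for q in bot.place_of('wrist',t)[:1]])
for t in('straightedge','base_plate'):
  for q in bot.regions_of('wrist',t)[:1]:
    A=P[q['region']];A=A[np.isfinite(A[:,2])]
    print(t,q['p'],np.percentile(A,[2,50,98],axis=0).round(1).tolist())
    if t=='straightedge':
        L=r.inv().apply(A-p);print('tool',np.percentile(L,[1,50,99],axis=0).round(1).tolist())
        L=L[abs(L[:,2]-np.median(L[:,2]))<6]; # top face slope
        print('fit z=ax+by+c',np.linalg.lstsq(np.c_[L[:,:2],np.ones(len(L))],L[:,2],rcond=None)[0], 'y vs x',np.polyfit(L[:,0],L[:,1],1))
    else:
        A=A[(A[:,2]>11)&(A[:,2]<32)];print(cv2.minAreaRect(A[:,:2].astype(np.float32)))
plan([588.7,336.4,110],np.radians(25.6))
E
```

```text
[-0.07902905  0.23796778 -3.17973237] 22.581036516040918 59.15996611118317
hole_end [(0.62, [323.5, 86.4])]
plain_end [(0.23, [320.1, 86.9])]
straightedge 0.92 [[427.6, 341.6, 112.0], [453.0, 417.4, 113.7], [475.0, 468.6, 115.0]]
tool [[-46.7, -11.2, -15.8], [34.5, 0.6, -14.4], [88.3, 12.3, -3.8]]
fit z=ax+by+c [ 2.98139904e-03  2.43663744e-03 -1.44683102e+01] y vs x [0.00105137 0.50947393]
base_plate 0.63 [[518.8, 250.9, 8.3], [575.7, 362.7, 19.9], [644.5, 432.9, 23.4]]
((587.8460693359375, 335.6889953613281), (80.88945007324219, 201.97573852539062), 25.569738388061523)
turn [-0.0016  0.0011 -0.7158] shift cm [-0.553 15.364 -1.486] from [442.  382.5  95.3] j6 0.98
```

View pics/w3.png

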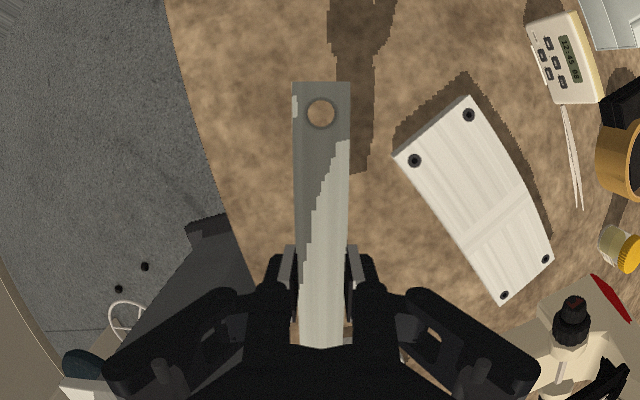

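The bar is held level, with its hole end at (321,112) facing away. The plate is free to the right (392–553, 95–305). Carrying it over.

carry_out(
  series=[
    [[0,0,-0.143],[-0.1,2.5,-0.5],1],
    [[0,0,-0.286],[-0.2,6,-0.5],1],
    [[0,0,-0.43],[-0.3,9.5,-0.5],1],
    [[0,0,-0.573],[-0.5,13,-0.5],1],
    [[0,0,-0.716],[-0.55,15.3,-0.5],1],
  ],
)

```text
t: 4.25
ee_pos: [590.3, 335.9, 99.7]
ee_rot: [-0.0, 0.531, 0.848, -0.001]
contact_force: [1.1, 0.0, -1.9]
grip_width: 22.9
gripper_force: 59.2
```

carry_out(
  series=[
    [[0,0,0],[0,0,0.5],1],
    [[0,0,0],[0,0,2],1],
    [[0,0,0],[0,0,3],1],
    [[0,0,0],[0,0,3],1],
    [[0,0,0],[0,0,3],1],
  ],
)

```text
t: 4.75
ee_pos: [587.6, 337.4, 70.4]
ee_rot: [-0.0, 0.533, 0.846, -0.001]
contact_force: [0.1, 0.9, -2.2]
grip_width: 22.6
gripper_force: 59.3
```

```bash
python3 - <<'E'
from wb import *
im,P,K,T=wcloud();cv2.imwrite('pics/w4.png',im)
p,r,s=pose();print(s['contact_force'],s['grip_width'],s['joint_velocities'].round(2) if hasattr(s['joint_velocities'],'round') else '')
print([(q['p'],q['xy']) for q in bot.place_of('wrist','hole_end')[:1]])
for q in bot.regions_of('wrist','straightedge')[:1]:
    A=P[q['region']];A=A[np.isfinite(A[:,2])];L=r.inv().apply(A-p);print('tool',np.percentile(L,[1,50,99],axis=0).round(1).tolist())
    L=L[abs(L[:,2]-np.median(L[:,2]))<6];print(np.polyfit(L[:,0],L[:,1],1),np.median(A[:,2]))
m=cv2.minAreaRect
top=cloud('top').reshape(-1,3);x,y,z=top.T
for nm,lo,hi in(('plate',11,32),('bar',60,110)):
    k=(np.hypot(x-589,y-336)<115)&(z>lo)&(z<hi)&(abs((x-589)*.901+(y-336)*.433)<50);print(nm,m(top[k,:2].astype(np.float32)),k.sum())
plan([588.7,336.4,40],np.radians(25.6))
E
```

```text
[ 0.79782923  0.32969389 -2.15999083] 22.686977548540348 [-0.   -0.01 -0.01  0.    0.   -0.  ]
[(0.67, [322.9, 85.9])]
tool [[-47.6, -10.8, -15.9], [33.9, 1.1, -14.4], [87.7, 12.8, 2.1]]
[3.80011654e-04 1.01490205e+00] 85.56700646450646
plate ((558.0838623046875, 398.0970764160156), (80.46184539794922, 63.52170944213867), 23.223779678344727) 222
bar ((553.0596923828125, 411.97283935546875), (23.628921508789062, 11.697606086730957), 27.451826095581055) 65
turn [ 0.001  -0.0001  0.0004] shift cm [-0.102 -0.082  3.194] from [589.  337.7  71.9] j6 0.07
```

View pics/w4.png

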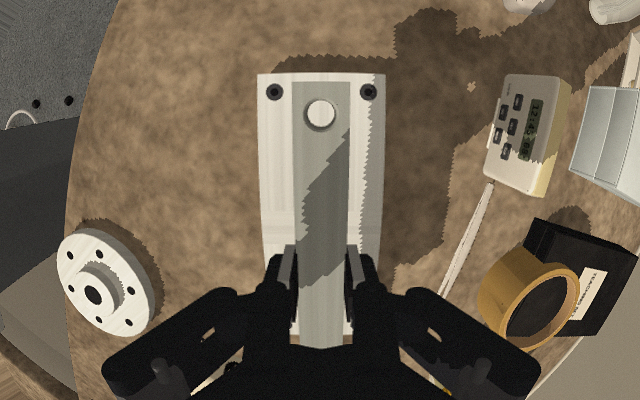

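The wrist view shows the bar lengthwise over the plate and laterally centred: bar columns 292–350, plate 257–385. Lowering.

carry_out(
  series=[
    [[0,0,0],[-0.05,-0.05,1.5],1],
    [[0,0,0],[-0.05,-0.05,2.8],1],
    [[0,0,0],[-0.05,-0.05,3.4],1],
    [[0,0,0],[-0.05,-0.05,3.5],1],
    [[0,0,0],[-0.05,-0.05,3.5],1],
  ],
)

```text
t: 5.45
ee_pos: [588.4, 336.5, 35.7]
ee_rot: [-0.0, 0.533, 0.846, -0.0]
contact_force: [-0.4, -0.7, -2.0]
grip_width: 22.6
gripper_force: 59.4
```

carry_out(
  series=[
    [[0,0,0],[0,0,0.05],1],
    [[0,0,0],[0,0,0.1],1],
    [[0,0,0],[0,0,0.15],1],
    [[0,0,0],[0,0,0.2],1],
    [[0,0,0],[0,0,0.2],1],
  ],
)

```text
t: 5.95
ee_pos: [588.6, 336.6, 34.3]
ee_rot: [-0.0, 0.533, 0.846, 0.0]
contact_force: [-0.3, 0.4, -3.2]
grip_width: 22.3
gripper_force: 59.4
```

```bash
python3 - <<'E'
from wb import *
im,P,K,T=wcloud();p,r,s=pose();print(p,s['contact_force'])
for q in bot.regions_of('wrist','straightedge')[:1]:
    A=P[q['region']];A=A[np.isfinite(A[:,2])];L=r.inv().apply(A-p);print('tool',np.percentile(L,[1,50,99],axis=0).round(1).tolist(),np.median(A[:,2]))
for q in bot.regions_of('wrist','base_plate')[:1]:
    A=P[q['region']];A=A[np.isfinite(A[:,2])];L=r.inv().apply(A-p)[A[:,2]>12];print('plate tool',np.percentile(L,[0.3,1,50,99,99.7],axis=0).round(1).tolist())
E
```

```text
[588.58186971 336.56079471  34.3325931 ] [ 0.20480654  0.44613484 -2.39679609]
tool [[-47.3, -10.8, -15.9], [33.9, 1.1, -14.4], [87.7, 12.9, 9.0]] 48.747182373810716
plate tool [[-71.3, -39.2, -5.5], [-63.4, -38.8, 8.3], [53.7, -0.5, 12.3], [99.5, 40.1, 16.1], [100.0, 40.5, 16.5]]
```

carry_out(
  series=[
    [[0,0,0],[0.1,-0.05,0.05],1],
    [[0,0,0],[0.15,-0.05,0.1],1],
    [[0,0,0],[0.15,-0.05,0.15],1],
    [[0,0,0],[0.15,-0.05,0.2],1],
    [[0,0,0],[0.15,-0.05,0.2],1],
  ],
)

```text
t: 6.6
ee_pos: [587.4, 337.7, 32.5]
ee_rot: [-0.0, 0.533, 0.846, 0.0]
contact_force: [-1.3, -0.2, 0.3]
grip_width: 22.6
gripper_force: 59.8
```

carry_out(
  series=[
    [[0,0,0],[0,0,0.03],1],
    [[0,0,0],[0,0,0.06],1],
    [[0,0,0],[0,0,0.1],1],
    [[0,0,0],[0,0,0.1],1],
    [[0,0,0],[0,0,0.1],1],
  ],
)

```text
t: 7.1
ee_pos: [587.5, 337.8, 32.5]
ee_rot: [-0.0, 0.533, 0.846, 0.0]
contact_force: [-4.1, -1.2, 10.8]
grip_width: 22.3
gripper_force: 60.9
```

carry_out(
  series=[
    [[0,0,0],[0,0,-0.05],1],
    [[0,0,0],[0,0,-0.08],1],
    [[0,0,0],[0,0,-0.08],2.6],
    [[0,0,0],[0,0,-0.08],4],
    [[0,0,0],[0,0,-0.08],4.5],
  ],
)

```text
t: 7.6
ee_pos: [587.7, 337.7, 31.9]
ee_rot: [0.0, 0.533, 0.846, 0.0]
contact_force: [-0.2, -0.3, -0.1]
grip_width: 44.8
gripper_force: 0.0
```

carry_out(
  series=[
    [[0,0,0],[0,0,-0.5],4.5],
    [[0,0,0],[0,0,-2],4.5],
    [[0,0,0],[0,0,-4],4.5],
    [[0,0,0],[0,0,-6],3],
    [[0,0,0],[0,0,-6],0],
  ],
)

```text
t: 8.1
ee_pos: [589.6, 338.9, 96.3]
ee_rot: [0.001, 0.533, 0.846, 0.003]
contact_force: [-0.5, 0.4, -0.5]
grip_width: 16.8
gripper_force: 0.0
```

```bash
python3 - <<'E'
from wb import *
im,P,K,T=wcloud();p,r,s=pose();print(p,s['contact_force'],s['grip_width']);cv2.imwrite('pics/w5.png',im)
for t in('straightedge','base_plate'):
  for q in bot.regions_of('wrist',t)[:1]:
    A=P[q['region']];A=A[np.isfinite(A[:,2])];L=r.inv().apply(A-p)
    k=A[:,2]>(35 if t[0]=='s' else 12);L=L[k];A=A[k]
    print(t,np.percentile(L,[0.5,50,99.5],axis=0).round(1).tolist())
    if t[0]=='s':
        c=np.linalg.lstsq(np.c_[L[:,:2],np.ones(len(L))],A[:,2],rcond=None)[0];print('slope',c,'yfit',np.polyfit(L[:,0],L[:,1],1))
ax=np.array([-.432,.902])
for d in(65,-65): plan(np.r_[np.array([588,337.5])+ax*d,70],np.radians(25.6))
E
```

```text
[588.7823483  338.40391199  94.56178063] [-0.180359    0.33102653  0.75337615] 9.42512032038857
straightedge [[-89.6, -13.6, 47.4], [16.9, -1.3, 49.3], [87.6, 10.3, 51.2]]
slope [-2.36149407e-03 -2.52954579e-02  4.54277964e+01] yfit [-0.00566928 -1.27615435]
base_plate [[-88.1, -41.5, 70.0], [39.3, 1.4, 73.5], [97.9, 38.0, 78.4]]
turn [0.0001 0.     0.0002] shift cm [6.461 0.056 2.22 ] from [587.3 337.6  92.2] j6 0.07
turn [0.0001 0.     0.0002] shift cm [-6.54   0.051  2.221] from [587.3 337.6  92.2] j6 0.07
```

View pics/w5.png

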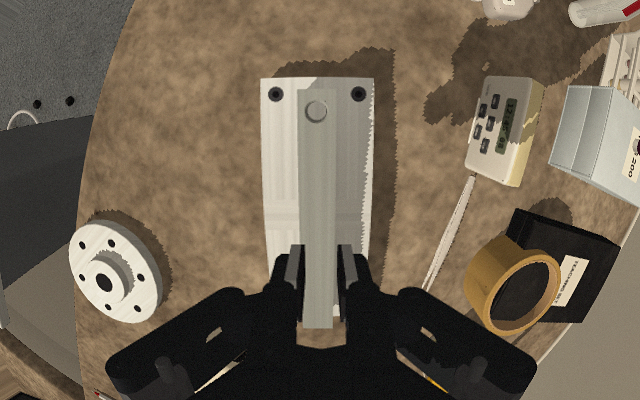

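The bar lies level on the crest (columns 298–335, rows 88–328), with its hole end about 10 mm in from the plate's end. Pressing the hole end now.

carry_out(
  series=[
    [[0,0,0],[3,0,0],0],
    [[0,0,0],[6,0,0],0],
    [[0,0,0],[7.6,0,2],0],
    [[0,0,0],[7.6,0,3.9],0],
    [[0,0,0],[7.6,0,3.9],0],
  ],
)

```text
t: 8.75
ee_pos: [552.0, 405.2, 49.4]
ee_rot: [-0.001, 0.532, 0.847, -0.003]
contact_force: [-0.1, -0.4, 0.6]
grip_width: 0.1
gripper_force: 0.0
```

carry_out(
  series=[
    [[0,0,0],[0,0,0.15],0],
    [[0,0,0],[0,0,0.3],0],
    [[0,0,0],[0,0,0.5],0],
    [[0,0,0],[0,0,0.7],0],
    [[0,0,0],[0,0,0.7],0],
  ],
)

```text
t: 9.25
ee_pos: [554.8, 406.0, 46.2]
ee_rot: [0.0, 0.533, 0.846, 0.0]
contact_force: [0.3, -0.4, 0.2]
grip_width: 0.0
gripper_force: 0.0
```

carry_out(
  series=[
    [[0,0,0],[0,0,0.08],0],
    [[0,0,0],[0,0,0.15],0],
    [[0,0,0],[0,0,0.2],0],
    [[0,0,0],[0,0,0.25],0],
    [[0,0,0],[0,0,0.25],0],
  ],
)

```text
t: 9.75
ee_pos: [554.6, 406.3, 43.6]
ee_rot: [-0.0, 0.533, 0.846, 0.0]
contact_force: [0.2, 0.7, 1.3]
grip_width: 0.2
gripper_force: 0.4
```

carry_out(
  series=[
    [[0,0,0],[0,0,0.05],0],
    [[0,0,0],[0,0,0.1],0],
    [[0,0,0],[0,0,0.15],0],
    [[0,0,0],[0,0,0.15],0],
    [[0,0,0],[0,0,0.15],0],
  ],
)

```text
t: 10.25
ee_pos: [554.6, 406.3, 42.2]
ee_rot: [0.0, 0.533, 0.846, 0.0]
contact_force: [-0.9, 1.6, 1.1]
grip_width: 0.1
gripper_force: 1.0
```

carry_out(
  series=[
    [[0,0,0],[0,0,0.05],0],
    [[0,0,0],[0,0,0.08],0],
    [[0,0,0],[0,0,0.1],0],
    [[0,0,0],[0,0,0.1],0],
    [[0,0,0],[0,0,0.1],0],
  ],
)

```text
t: 10.75
ee_pos: [554.7, 406.4, 42.0]
ee_rot: [0.0, 0.533, 0.846, 0.0]
contact_force: [-2.5, -0.4, 8.8]
grip_width: 0.1
gripper_force: 4.6
```

The hole end has met the plate: the force rises to 8.8 N with the tool stopped at z = 42. Lifting off and crossing to the plain end.

carry_out(
  series=[
    [[0,0,0],[0,0,-0.3],0],
    [[0,0,0],[0,0,-0.8],0],
    [[0,0,0],[0,0,-2],0],
    [[0,0,0],[0,0,-4],0],
    [[0,0,0],[0,0,-5],0],
  ],
)

```text
t: 11.25
ee_pos: [555.4, 406.7, 93.2]
ee_rot: [0.0, 0.533, 0.846, 0.001]
contact_force: [-0.1, -0.4, -0.1]
grip_width: -0.0
gripper_force: 0.0
```

carry_out(
  series=[
    [[0,0,0],[-3.5,0,0],0],
    [[0,0,0],[-7.5,0,0],0],
    [[0,0,0],[-11.5,0,0],0],
    [[0,0,0],[-14.2,0,0],0],
    [[0,0,0],[-14.2,0,0],0],
  ],
)

```text
t: 11.75
ee_pos: [617.5, 275.0, 91.6]
ee_rot: [0.0, 0.534, 0.845, -0.0]
contact_force: [-0.1, 0.7, -0.3]
grip_width: 0.1
gripper_force: 0.0
```

```bash
python3 - <<'E'
from wb import *
import time
im,P,K,T=wcloud();cv2.imwrite('pics/w6.png',im)
im,P,K,T=wcloud();p,r,s=pose();print(p,s['contact_force'])
for t in('straightedge','base_plate'):
  for q in bot.regions_of('wrist',t)[:1]:
    A=P[q['region']];A=A[np.isfinite(A[:,2])];L=r.inv().apply(A-p)
    k=A[:,2]>(33 if t[0]=='s' else 12);L=L[k];A=A[k]
    print(t,np.percentile(L,[0.5,50,99.5],axis=0).round(1).tolist())
    if t[0]=='s':
        print('slope',np.linalg.lstsq(np.c_[L[:,:2],np.ones(len(L))],A[:,2],rcond=None)[0],'yfit',np.polyfit(L[:,0],L[:,1],1))
E
```

```text
[616.26445539 277.84630164  91.41195162] [ 0.4918738   0.83443704 -0.16351889]
straightedge [[-15.2, -11.1, 42.8], [68.4, 0.7, 44.5], [145.6, 12.7, 52.6]]
slope [-3.75090547e-03  2.39140437e-03  4.70980134e+01] yfit [-0.0017386   0.95294492]
```

View pics/w6.png

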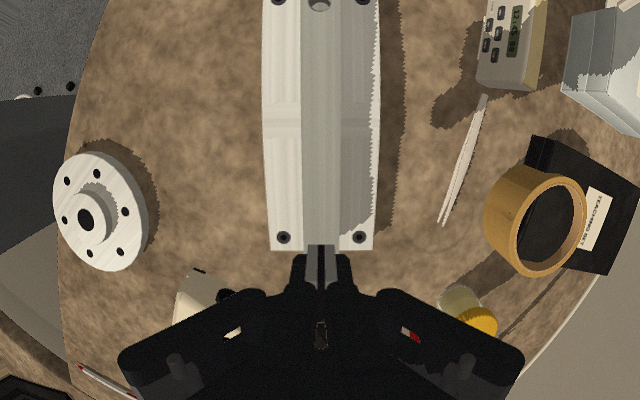

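The bar has swung back level and is still centred on the plate (columns 301–340, hole at (319,4)). The plain end is under the fingers. Pressing it now.

carry_out(
  series=[
    [[0,0,0],[0,0,1],0],
    [[0,0,0],[0,0,2.5],0],
    [[0,0,0],[0,0,3.6],0],
    [[0,0,0],[0,0,3.9],0],
    [[0,0,0],[0,0,3.9],0],
  ],
)

```text
t: 12.45
ee_pos: [615.2, 278.1, 50.7]
ee_rot: [-0.001, 0.533, 0.846, -0.001]
contact_force: [0.2, -0.4, -0.0]
grip_width: -0.3
gripper_force: 0.0
```

carry_out(
  series=[
    [[0,0,0],[0,0.05,0.2],0],
    [[0,0,0],[0,0.05,0.4],0],
    [[0,0,0],[0,0.05,0.6],0],
    [[0,0,0],[0,0.05,0.8],0],
    [[0,0,0],[0,0.05,0.8],0],
  ],
)

```text
t: 12.95
ee_pos: [616.5, 278.3, 44.0]
ee_rot: [0.0, 0.533, 0.846, 0.0]
contact_force: [-0.8, -0.1, 0.1]
grip_width: -0.2
gripper_force: 0.3
```

carry_out(
  series=[
    [[0,0,0],[0,0,0.04],0],
    [[0,0,0],[0,0,0.08],0],
    [[0,0,0],[0,0,0.1],0],
    [[0,0,0],[0,0,0.1],0],
    [[0,0,0],[0,0,0.1],0],
  ],
)

```text
t: 13.45
ee_pos: [616.6, 278.3, 43.2]
ee_rot: [0.0, 0.533, 0.846, 0.0]
contact_force: [0.6, -0.6, 0.4]
grip_width: -0.2
gripper_force: 0.7
```

carry_out(
  series=[
    [[0,0,0],[0,0,0.04],0],
    [[0,0,0],[0,0,0.08],0],
    [[0,0,0],[0,0,0.1],0],
    [[0,0,0],[0,0,0.1],0],
    [[0,0,0],[0,0,0.1],0],
  ],
)

```text
t: 13.95
ee_pos: [616.7, 278.4, 42.9]
ee_rot: [0.0, 0.533, 0.846, 0.0]
contact_force: [-1.6, -3.3, 7.5]
grip_width: -0.0
gripper_force: 4.2
```

carry_out(
  series=[
    [[0,0,0],[0,0,0.03],0],
    [[0,0,0],[0,0,0.06],0],
    [[0,0,0],[0,0,0.08],0],
    [[0,0,0],[0,0,0.08],0],
    [[0,0,0],[0,0,0.08],0],
  ],
)

```text
t: 14.45
ee_pos: [616.7, 278.4, 42.8]
ee_rot: [0.0, 0.533, 0.846, 0.0]
contact_force: [-3.4, -2.7, 13.7]
grip_width: -0.1
gripper_force: 7.2
```

The plain end has met the plate at 13.7 N. Lifting clear and backing away.

carry_out(
  series=[
    [[0,0,0],[0,0,-0.15],0],
    [[0,0,0],[0,0,-0.6],0],
    [[0,0,0],[0,0,-2],0],
    [[0,0,0],[0,0,-4.5],0],
    [[0,0,0],[0,0,-7],0],
  ],
)

```text
t: 14.95
ee_pos: [616.1, 278.4, 112.3]
ee_rot: [-0.0, 0.533, 0.846, -0.0]
contact_force: [0.0, 0.2, 0.2]
grip_width: 0.2
gripper_force: 0.0
```

carry_out(
  series=[
    [[0,0,0],[0,-3,-3],0],
    [[0,0,0],[0,-7,-5],0],
    [[0,0,0],[0,-11,-7],0],
    [[0,0,0],[0,-14,-8],0],
    [[0,0,0],[0,-14,-8],0],
  ],
)

```text
t: 15.45
ee_pos: [487.7, 216.8, 193.5]
ee_rot: [0.0, 0.533, 0.846, 0.0]
contact_force: [0.0, 0.3, 0.0]
grip_width: 0.0
gripper_force: 0.0
```

```bash
python3 - <<'E'
from h import *
im,d=bot.camera('top');cv2.imwrite('pics/t7.png',cv2.resize(im[90:290,200:420],None,fx=3,fy=3))
top=cloud('top',d).reshape(-1,3);x,y,z=top.T
a=(x-588.7)*-.4335+(y-336.4)*.901;b=(x-588.7)*.901+(y-336.4)*.4335
for nm,lo,hi in(('plate',11,32),('bar',36,60)):
    k=(abs(a)<115)&(abs(b)<50)&(z>lo)&(z<hi)
    print(nm,cv2.minAreaRect(top[k,:2].astype(np.float32)),k.sum(),'slope',np.polyfit(a[k],z[k],1),a[k].min(),a[k].max())
print(bot.observe()['ee_pos'],bot.observe()['t'])
E
```

```text
plate ((579.664306640625, 356.5522766113281), (81.11430358886719, 155.83888244628906), 25.700138092041016) 1485 slope [-0.03120399 22.66016899] -55.830240800132664 99.98415367880094
bar ((579.7042236328125, 355.43353271484375), (25.043155670166016, 137.63026428222656), 25.390350341796875) 649 slope [-1.22459758e-03  4.53907635e+01] -47.811601940800564 89.79430028569811
[489.61504479 217.71340716 193.02709657] 15.5
```

View pics/t7.png

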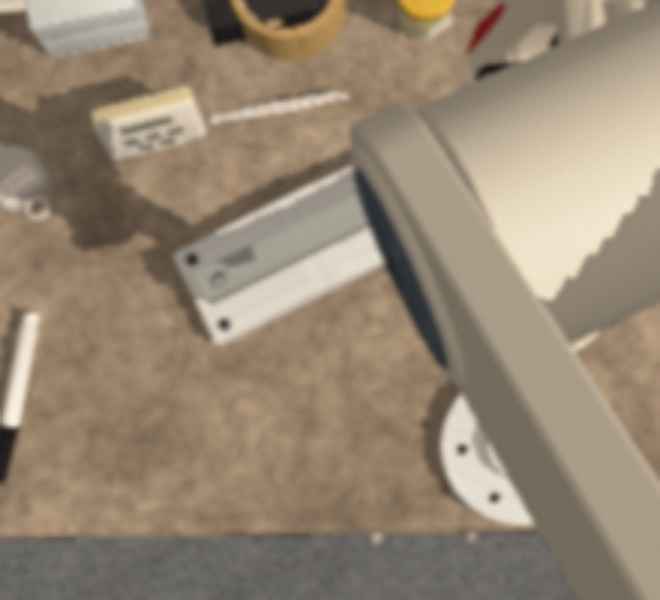

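The crop shows the bar lying along the plate with its hole at (218,275). It is level, with its hole end 10 mm in from the plate's end, and the plate hasn't moved. The arm is clear, so I'm handing in.

```bash
python3 -c "
from workcell import bot
print(bot.close_job())"
```

```text
the job is handed in; nothing more can be done
None
```

The straightedge lies centred and level along the plate; its holed end and then its plain end were pressed down to the plate (8.8 N, then 13.7 N), it swung back level after each, so the plate is bowed, the plate did not shift, and the job was handed in at about 15.5 s.

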